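# Seat the ejector plate on the drive pin of a preparation machine

## Task

The white ejector plate in the open chamber of the preparation machine is still standing high, because the cross pin of the drive shaft is holding it up. Push one of its vanes with a fingertip to turn it until the two notches in its hub stand over the pin, then press the plate down with the fingertips, firmly but without leaning on it, until it is fully home. Do not grip or lift the plate, and leave the feed pusher and the sugar dredger beside the machine where they stand.

Things in the scene. Friction and masses are not known exactly. Their poses are not given: they have to be found in the camera images.
- machine: The machine: white motor housing 250 x 215 mm, round aluminium chamber on top, sloping discharge chute at its front. Origin on the table under the shaft's axis; x from the chute to the back, z up. Chamber floor 186 mm up, top of its rim 226 mm; 200 mm wide inside: come down only within 90 mm of the axis. Fixed.
- shaft_top (a point): Centre of the top end of the upright steel drive shaft in mid-chamber, 230 mm above the table; 22 mm thick, held still. x along its cross pin, z up. The pin, 6 mm thick, 20 mm to either side of the axis, its top 29.5 mm below here, is hidden under the hub. The shaft's top 11 mm is a flat tang, 20 mm long, 8.5 mm thick: its long way, seen from above, lies along the pin.
- hub_top (a point): Centre of the top of the hub of the ejector plate, a white plastic disc 176 mm across. x through the hub's two notches, y along its two vanes, z up. Hub 52 mm across, 10 mm above the disc's flat top. The notches, 9 mm wide, run from the bore to 21 mm from the axis, right through the hub, seen from above. 13.5 mm below shaft_top when high, 21.5 mm when home.
- vane_a (a point): Middle, half-way along and up, of one of the two vanes, on the plate's +y side, 53 mm from the axis, 9 mm above the disc's flat top. Each vane is an upright radial wall 6 mm thick, from 25 to 81 mm from the axis, 18 mm tall. About 1 N of sideways push turns the plate. The flat disc beside the hub on the x sides, 30 to 80 mm from the axis, is free for pressing.
- vane_b (a point): The same point of the other, identical vane, on the plate's -y side.
- ejector (a joint): Angle of the plate about the shaft, rad, growing anticlockwise from above. 0 and every half turn (3.14) either way: notches exactly over the pin; either notch fits either end of the pin. It turns all round with slight drag and stays where left. The notches have 1.5 mm of play each side of the pin: it goes down within about 0.07 rad of true.
- rise (a joint): Height of the plate above its home seat, m: 0.008 standing on the pin, 0 fully home. A rubber ring in the bore grips the shaft: even when aligned the plate does not fall by itself, it needs about 4 N of push to slide down and then comes hard against its seat. More than 35 N on it is too much.
- pusher_mid (a point): Centre, half-way up, of the loose grey plastic feed pusher standing beside the machine: 130 mm tall, 54 mm thick, with a 72 mm head. To be left alone.
- dredger_mid (a point): Centre, half-way up, of the loose steel sugar dredger standing beside the machine: 108 mm tall, 68 mm thick. To be left alone.

How it is judged:
By the outcome, as a careful person would: the job done as asked, in the order asked, and still so for the second after the job is handed in, with the robot touching nothing.
It also fails if it takes over 51 s, if anything falls off the work surface, if the arm or the gripper's body presses on something with over 40 N, if the wrist force passes 120 N, or if a joint passes its speed limit or range.

## Robot

A 6-joint arm with a two-finger parallel gripper is mounted at the origin on the work surface. World frame = base frame: x ahead of the robot, y to its left, z up, the work surface at z = 0. Lengths are in m, angles in rad, forces in N, time in s.
With the tool pointing down it reaches from about 0.325 to 0.875 m from the base axis. Payload 4.4 kg.
Tool frame: the origin (TCP) lies between the finger pads; the fingertips stand 17 mm ahead of it and the grasp point (between the pads) lies 2 mm behind it; z points along the fingers, y is the line along which they close (so a half turn about z gives the same grasp; the last joint's range is limited). The gripper opens to 85 mm and grips with 20 to 120 N. Pads are 22 mm wide; open, the fingers measure 114 mm over their backs; the gripper's body (76 mm by 85 mm) begins 54 mm behind the grasp point. The pads swing forward as they close: fully open they stand 13 mm farther back than shut.
Start: joints at [-1.321, 0.207, 1.542, -0, 1.393, -0.15], TCP at [0.224, -0.529, 0.248] pointing down, gripper open.
Joint ranges: [-2.73, 2.73], [-0.86, 2.22], [0.23, 2.46], [-1.11, 4.25], [0.08, 2.63], [-2.82, 2.82]. Speed limits (rad/s): [2.79, 2.79, 3.14, 3.14, 3.14, 3.14].

## Interface

Orientations are given as a unit quaternion [w, x, y, z].
In Python, from workcell import get_state, snapshot, camera_info, finish_job gives the robot as it stands. The module is installed in compiled form; this text tells all that it offers.
- The arm moves only by the tool arm_command, never from a script. Its argument "commands" is a list of rows, each a list of 3 entries, a list of its own where there are three numbers: the shift along the world's x, y, z in mm, then the turn, a rotation vector about the world's x, y, z in degrees, then the opening, from 0 (shut) to 1 (fully open). A call has 1 to 20 rows; each row is the pose to reach, as a shift and turn from the pose commanded when the call began; what a row does not reach only later rows make up. A row lasts 1/12 s, in which the tool goes at most 41.7 mm and 7.16 degrees, less where a joint would pass 70% of its speed; a pose out of reach is approached as far as the arm can. A call with a gripper value outside its range is refused whole. The fingers move at their own pace and stop on an object; the grip force is fixed at half the most. Time passes only in rows, so rows that repeat a pose let the fingers close. It gives the time, the measured TCP pose, the force, the opening and the grip force at its end, in the units of the state.
- get_state(): the state, without advancing time (a new reading comes with each control period).
- snapshot(name): name is "side" or "top" or "wrist"; returns (picture, depth): 384x512x3 uint8, red, green, blue; 384x512 float32, m along the optical axis (not along the pixel's ray), 0 where there is no reading.
- camera_info(name): a dict with "fovy" (degrees; the focal length in pixels is half the picture's height over the tangent of half this angle, whatever the lens; pixels are square), "cx", "cy" (the principal point, pixels), "D" ([k1, k2, p1, p2, k3] as OpenCV has them; the pictures are not rectified), "extrinsics" (4x4, takes a point from world to camera coordinates). Camera axes: x right, y up, looking along -z (the intrinsics and any distortion apply to the point x, -y, -z); pixel columns grow to the right and rows downward; lengths in m; the calibration is good to about 2 mm. A picture is of the moment at which its call begins: read the wrist's pose just before it. camera_info takes no time and is no camera call; for the wrist camera it gives the pose at the moment of the call.
- finish_job(): hands the job in; it is judged then, once.
The state is a dict: "clock": time; "joint_positions": joint angles; "joint_vel": joint speeds; "effort": joint torques, N m; "eef_pos": TCP position; "ee_rot": TCP orientation; "ft_force": force on the tool from outside, world axes, zero at the start; "wrist_torque": the same for the moment, N m; "finger_gap": finger opening in m; "finger_force": force on a finger pad.
Only numpy, scipy, OpenCV 4.12 (cv2) and the standard library are available. Lean on these libraries where they do the work, as an engineer would, in place of code of your own. Each camera call takes 0.05 s, during which the arm holds its last target. There are 200 camera calls.

## Working session

There is one attempt and no reset: what is moved stays moved. The work goes in short steps, Python scripts to look and compute and a tool call to move; the robot and the scene stay as the last step left them, time stands still between calls to the robot, and variables do not carry over. Pictures are saved under pics/ and viewed, at most 10 in all, crops included, and the job is handed in when it is done.

Besides the shell and the picture viewer there is one more tool, called after "Call:" by a JSON object that holds its "fn" and its "kwargs". arm_command: Moves the arm, as the interface text tells. Its arguments: {"type":"object","properties":{"commands":{"type":"array","items":{"type":"array"}}},"required":["commands"]}

```bash
mkdir -p pics
python3 - <<'E'
from workcell import *
import cv2,numpy as np
s=get_state();print(s['clock'],s['eef_pos'],s['ee_rot'],s['finger_gap'])
ims=[]
for n in("top","side"):
    p,d=snapshot(n);cv2.imwrite(f"pics/{n}0.png",p[:,:,::-1]);np.save(n+"0.npy",d);i=camera_info(n);print(n,i)
E
```

```text
0.0 [ 0.22415581 -0.52870231  0.24708971] [-1.18043282e-03  9.79985706e-01  1.99064367e-01 -3.91958126e-05] 0.08523060207718627
top {'fovy': 53.10885589570039, 'cx': 254.32063275334528, 'cy': 190.2457405807549, 'D': array([-0.11136023,  0.        ,  0.        ,  0.        ,  0.        ]), 'extrinsics': array([[ 0.00678863, -0.99969394,  0.02378966,  0.01556614],
       [ 0.9866382 ,  0.01056896,  0.1625834 , -0.61111056],
       [-0.16278507,  0.02236807,  0.98640797, -0.77620207],
       [ 0.        ,  0.        ,  0.        ,  1.        ]])}
side {'fovy': 51.9217798690016, 'cx': 263.77053605984577, 'cy': 194.00522880318331, 'D': array([-0.00687095,  0.        ,  0.        ,  0.        ,  0.        ]), 'extrinsics': array([[ 0.5796811 ,  0.81483502,  0.00370368, -0.36136277],
       [-0.49746535,  0.35029418,  0.79361339,  0.14578466],
       [ 0.6453666 , -0.46188513,  0.6084111 , -1.28542138],
       [ 0.        ,  0.        ,  0.        ,  1.        ]])}
```

View pics/top0.png

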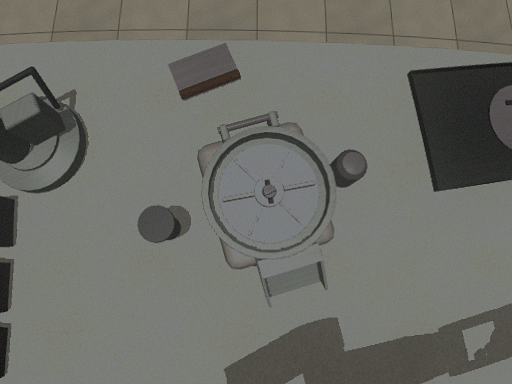

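View pics/side0.png

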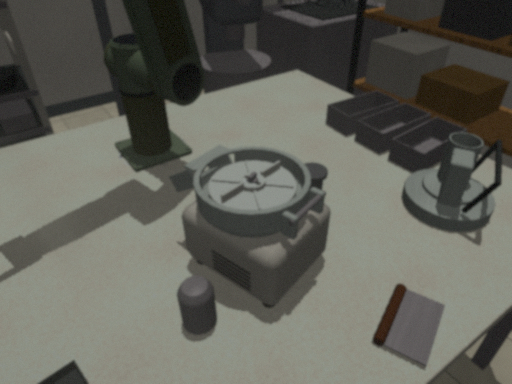

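The top view shows the chamber with the shaft near (269,191) and the vanes running from about (222,199) to (315,185). I'll rectify and enlarge this area.

```bash
cat > h.py <<'E'
import numpy as np,cv2
from workcell import camera_info
def cam(n,i=None):
    i=i or camera_info(n);f=192/np.tan(np.radians(i['fovy'])/2)
    K=np.array([[f,0,i['cx']],[0,f,i['cy']],[0,0,1]]);E=np.diag([1,-1,-1,1.])@i['extrinsics'];return K,i['D'],E
def cast(c,px,z):
    K,D,E=c;u=cv2.undistortPoints(np.float64(px).reshape(-1,1,2),K,D)[:,0]
    R,t=E[:3,:3],E[:3,3];o=-R.T@t;d=np.c_[u,np.ones(len(u))]@R
    return o+d*((z-o[2])/d[:,2])[:,None]
def ortho(c,img,z,x0,y0,half,n=600):
    # orthographic picture of plane z: up = +x, left = +y ; centre x0,y0
    K,D,E=c;g=(np.arange(n)-n/2+.5)/n*2*half
    Y,X=np.meshgrid(y0-g,x0-g);P=np.stack([X,Y,np.full_like(X,z)],-1).reshape(-1,3)
    m=cv2.projectPoints(P,cv2.Rodrigues(E[:3,:3])[0],E[:3,3],K,D)[0].reshape(n,n,2).astype(np.float32)
    return cv2.remap(img,m[...,0],m[...,1],cv2.INTER_CUBIC)
E
python3 - <<'E'
from h import *
c=cam("top");img=cv2.imread("pics/top0.png")
s=cast(c,[[269,191]],.230)[0];print("shaft",s)
d=np.load("top0.npy");print(d[185:197,263:275].min())
print("vane ends",cast(c,[[222,199],[315,185]],.2245))
print("pusher/dredger",cast(c,[[350,165],[157,222]],.12))
print("chute",cast(c,[[263,275],[325,265]],.15))
o=ortho(c,img,.2165,s[0],s[1],.1,600);cv2.imwrite("pics/o0.png",cv2.convertScaleAbs(o,alpha=1.4))
E
```

```text
shaft [5.80200824e-01 3.74391296e-04 2.30000000e-01]
0.0
vane ends [[ 0.56663056  0.07910598  0.2245    ]
 [ 0.59229504 -0.07851442  0.2245    ]]
pusher/dredger [[ 0.65296554 -0.16989533  0.12      ]
 [ 0.53484072  0.2111375   0.12      ]]
chute [[ 0.43736858  0.00621906  0.15      ]
 [ 0.45568578 -0.10854102  0.15      ]]
```

View pics/o0.png

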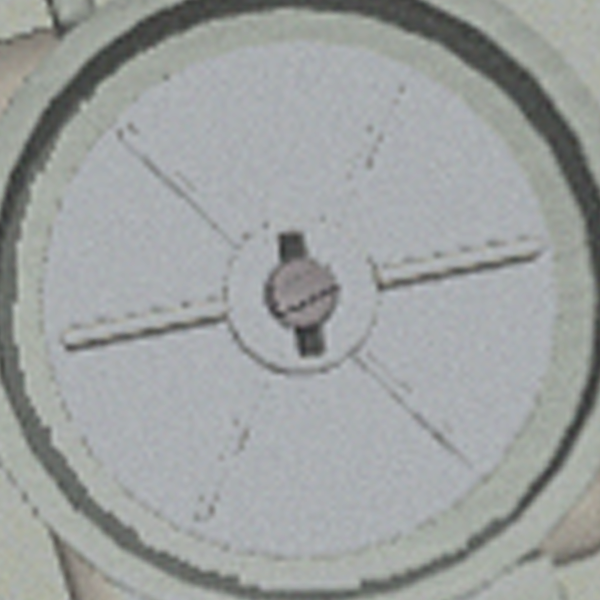

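Run:
```python
from workcell import *
import numpy as np
from scipy.spatial.transform import Rotation as R
s=get_state();q=s['ee_rot'];r=R.from_quat(np.r_[q[1:],q[0]])
i=camera_info("wrist");E=np.diag([1,-1,-1,1.])@i['extrinsics'];C=-E[:3,:3].T@E[:3,3]
print(i['fovy'],r.as_matrix().round(3));print("cam in tool",r.inv().apply(C-s['eef_pos']),"axis in tool",r.inv().apply(E[2,:3]))
```

```text
63.44580497507841 [[ 0.921  0.39  -0.001]
 [ 0.39  -0.921  0.002]
 [ 0.    -0.002 -1.   ]]
cam in tool [ 0.07017803 -0.00032733 -0.12550588] axis in tool [-2.76518986e-01  4.33574168e-04  9.61008357e-01]
```

Call:
{"fn": "arm_command", "kwargs": {"commands": [[[0,0,100],[0,0,10],1],[[0,0,100],[0,0,15],1],[[0,0,100],[0,0,20],1],[[356,529,100],[0,0,90],1],[[356,529,100],[0,0,90],1],[[356,529,100],[0,0,90],1],[[356,529,100],[0,0,90],1],[[356,529,100],[0,0,90],1],[[356,529,100],[0,0,90],1],[[356,529,100],[0,0,90],1],[[356,529,100],[0,0,90],1],[[356,529,100],[0,0,90],1],[[356,529,100],[0,0,90],1],[[356,529,100],[0,0,90],1],[[356,529,100],[0,0,90],1],[[356,529,100],[0,0,90],1],[[356,529,100],[0,0,90],1],[[356,529,100],[0,0,90],1],[[356,529,100],[0,0,90],1],[[356,529,100],[0,0,90],1]]}}

```text
clock: 1.77
eef_pos: [0.5812, 0.0027, 0.3471]
ee_rot: [-0.001, 0.55, 0.835, 0.0]
ft_force: [-0.1, -0.1, -0.3]
finger_gap: 0.0853
finger_force: 0.0
```

Call:
{"fn": "arm_command", "kwargs": {"commands": [[[0,0,0],[0,0,0],1],[[0,0,0],[0,0,0],1],[[0,0,0],[0,0,0],1]]}}

```text
clock: 2.02
eef_pos: [0.5797, -0.0019, 0.3482]
ee_rot: [-0.0, 0.553, 0.833, -0.0]
ft_force: [-0.2, -0.1, -0.2]
finger_gap: 0.0855
finger_force: 0.0
```

Run:
```python
from h import *
from workcell import *
s=get_state();print(s['clock'],s['eef_pos'],s['ee_rot'],s['joint_positions'],s['ft_force'])
i=camera_info("wrist");p,d=snapshot("wrist");p=p[:,:,::-1].copy();cv2.imwrite("pics/w0.png",p);np.save("w0.npy",d)
c=cam("wrist",i);np.savez("w0c.npz",K=c[0],D=c[1],E=c[2])
cv2.imwrite("pics/wo.png",np.hstack([cv2.resize(p,(800,600))[:, :]]))
o=ortho(c,p,.230,.580,.0,.06,560);cv2.imwrite("pics/wo1.png",cv2.convertScaleAbs(o,alpha=1.3))
```

```text
2.0167 [ 0.57968031 -0.00187001  0.34821033] [-9.71252729e-05  5.53028229e-01  8.33162445e-01 -3.30389326e-04] [-1.52211197e-01  1.59186757e-01  1.39290037e+00 -5.18029008e-04
  1.58995952e+00 -5.51028271e-01] [-0.18927233 -0.12049531 -0.21386481]
```

View pics/wo1.png

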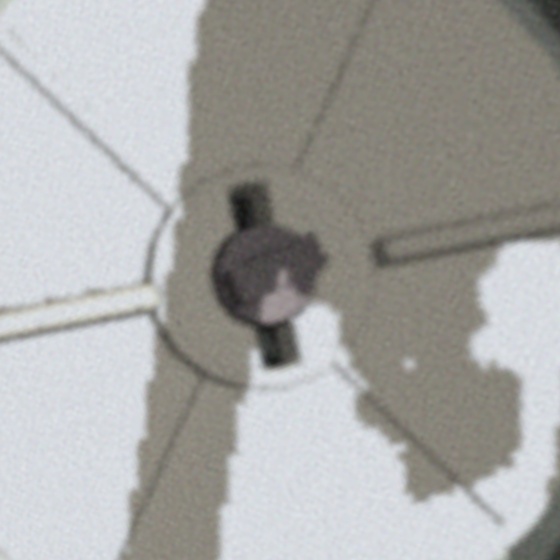

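View pics/w0.png

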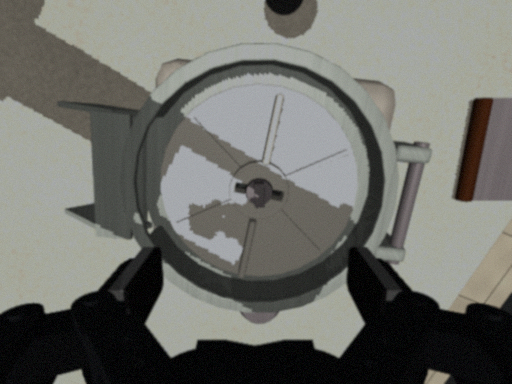

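The wrist view shows the plate, with hub notches at about (240,187) and (278,195). The shaft is in shadow near (260,191), so I'll use depth and local contrast to isolate the tang.

```bash
cat > tang.py <<'E'
from h import *
def lift(c,d,z0,z1,cx,cy,r):
    K,D,E=c;v,u=np.nonzero(d>0);u2=cv2.undistortPoints(np.float64(np.c_[u,v]).reshape(-1,1,2),K,D)[:,0]
    P=np.c_[u2,np.ones(len(u))]*d[v,u][:,None];P=(P-E[:3,3])@E[:3,:3]
    m=(P[:,2]>z0)&(P[:,2]<z1)&(np.hypot(P[:,0]-cx,P[:,1]-cy)<r);return P[m]
def line(P):
    w,V=np.linalg.eigh(np.cov(P[:,:2].T));a=np.degrees(np.arctan2(V[1,1],V[0,1]));return P.mean(0).round(4),(a%180).round(1),np.sqrt(w).round(4),len(P)
E
python3 - <<'E'
from tang import *
z=np.load("w0c.npz");cw=(z['K'],z['D'],z['E']);ct=cam("top")
for n,c in(("w0",cw),("top0",ct)):
    d=np.load(n+".npy");P=lift(c,d,.15,.26,.58,0,.014);print(n,len(P),np.percentile(P[:,2],[1,10,30,50,70,90,99]).round(4))
    for lo in(.222,.225,.227):
        Q=lift(c,d,lo,.24,.58,0,.02)
        if len(Q)>5: print(lo,line(Q))
im=[]
for n,c in(("w0",cw),("top0",ct)):
    o=cv2.cvtColor(ortho(c,cv2.imread(f"pics/{n}.png"),.23,.58,.002,.018,400),cv2.COLOR_BGR2GRAY)
    o=cv2.GaussianBlur(o,(0,0),4).astype(float);lo,hi=np.percentile(o[100:300,100:300],[1,95]);im.append(np.clip((o-lo)/(hi-lo)*255,0,255).astype(np.uint8))
cv2.imwrite("pics/t.png",np.hstack(im))
E
```

```text
w0 817 [0.1889 0.2148 0.2171 0.2189 0.2278 0.2302 0.2312]
0.222 (array([0.5822, 0.0007, 0.2296]), np.float64(116.3), array([0.0024, 0.0062]), 265)
0.225 (array([5.824e-01, 5.000e-04, 2.298e-01]), np.float64(116.3), array([0.0024, 0.0061]), 256)
0.227 (array([5.824e-01, 4.000e-04, 2.299e-01]), np.float64(116.3), array([0.0024, 0.006 ]), 254)
top0 214 [0.1883 0.2116 0.2172 0.2194 0.2266 0.2307 0.2324]
0.222 (array([5.810e-01, 2.000e-04, 2.294e-01]), np.float64(115.1), array([0.0027, 0.0062]), 73)
0.225 (array([5.814e-01, 1.000e-04, 2.302e-01]), np.float64(115.8), array([0.0025, 0.0061]), 65)
0.227 (array([ 5.816e-01, -1.000e-04,  2.303e-01]), np.float64(114.7), array([0.0025, 0.006 ]), 64)
```

View pics/t.png

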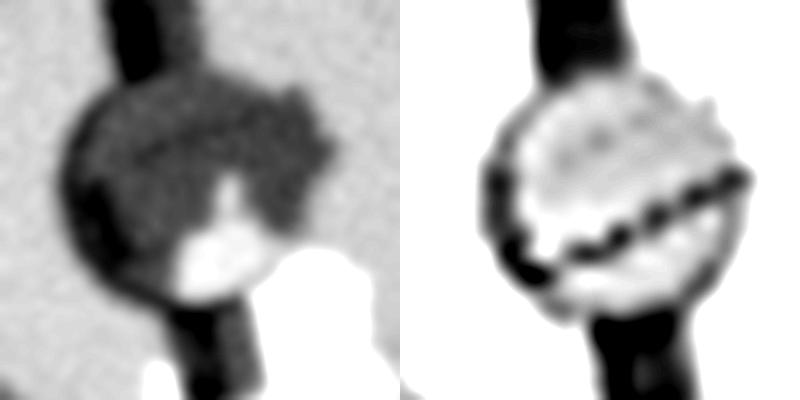

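```bash
cat >> tang.py <<'E'
def vane(c,d,x,y,lo=.216,hi=.235):
    P=lift(c,d,lo,hi,x,y,.078);P=P[np.hypot(P[:,0]-x,P[:,1]-y)>.034];return line(P),np.percentile(P[:,2],[5,50,95]).round(4)
E
python3 - <<'E'
from tang import *
z=np.load("w0c.npz");cw=(z['K'],z['D'],z['E']);ct=cam("top")
for n,c in(("w0",cw),("top0",ct)):print(n,vane(c,np.load(n+".npy"),.582,0.0003))
E
```

```text
w0 ((array([0.5802, 0.0106, 0.2238]), np.float64(101.1), array([0.0018, 0.0564]), 789), array([0.2216, 0.2241, 0.2253]))
top0 ((array([0.5808, 0.0019, 0.2239]), np.float64(101.2), array([0.0019, 0.0572]), 210), array([0.2183, 0.2244, 0.2266]))
```

Call:
{"fn": "arm_command", "kwargs": {"commands": [[[0,0,0],[0,0,-72],1],[[0,0,0],[0,0,-72],1],[[0,0,0],[0,0,-72],1],[[0,0,0],[0,0,-72],1],[[0,0,0],[0,0,-72],1],[[0,0,0],[0,0,-72],1],[[0,0,0],[0,0,-72],1],[[0,0,0],[0,0,-72],1],[[0,0,0],[0,0,-72],1],[[0,0,0],[0,0,-72],1],[[0,0,0],[0,0,-72],1],[[0,0,-20],[0,0,-72],1],[[0,0,-40],[0,0,-72],1],[[0,0,-60],[0,0,-72],1],[[0,0,-80],[0,0,-72],1],[[0,0,-95],[0,0,-72],1],[[0,0,-105],[0,0,-72],1],[[0,0,-113],[0,0,-72],1],[[0,0,-118],[0,0,-72],1],[[0,0,-120],[0,0,-72],1]]}}

```text
clock: 3.73
eef_pos: [0.5803, -0.0007, 0.228]
ee_rot: [-0.0, 0.937, 0.35, -0.0]
ft_force: [0.5, 0.1, -0.5]
finger_gap: 0.0855
finger_force: 0.0
```

Call:
{"fn": "arm_command", "kwargs": {"commands": [[[0,0,0],[0,0,0],1],[[0,0,0],[0,0,0],1]]}}

```text
clock: 3.9
eef_pos: [0.5809, -0.0006, 0.2292]
ee_rot: [0.0, 0.937, 0.35, 0.001]
ft_force: [-0.8, 0.3, -0.3]
finger_gap: 0.0856
finger_force: 0.0
```

Run:
```python
from tang import *
from workcell import *
s=get_state();print(s['clock'],s['eef_pos'],s['ee_rot'],s['joint_positions'][5],s['ft_force'])
i=camera_info("wrist");p,d=snapshot("wrist");cv2.imwrite("pics/w1.png",p[:,:,::-1]);c=cam("wrist",i)
# fingertip lowest points along finger line
P=lift(c,d,.15,.30,.58,0,.07);q=s['ee_rot'];a=2*np.arctan2(q[2],q[1])-np.pi/2;u=np.array([np.cos(a),np.sin(a)]);print("line",np.degrees(a))
r=(P[:,:2]-s['eef_pos'][:2])
al=r@u;ac=r@[-u[1],u[0]]
for sg in(1,-1):
    m=(abs(ac)<14)&(sg*al>.035)&(sg*al<.065)
    for lo,hi in((.196,.204),(.204,.210),(.21,.214),(.214,.218),(.218,.222),(.222,.226),(.226,.23),(.23,.24)):
        k=m&(P[:,2]>lo)&(P[:,2]<hi)
        if k.sum():print(sg,lo,k.sum(),al[k].mean().round(3),ac[k].min().round(3),ac[k].max().round(3))
```

```text
3.9 [ 5.80930591e-01 -5.76008304e-04  2.29246230e-01] [4.18560787e-04 9.36732214e-01 3.50045726e-01 7.57796862e-04] 0.7056284670464688 [-0.753701    0.27743303 -0.25027803]
line -49.01976004667096
1 0.204 6903 0.047 -0.06 0.059
1 0.21 328 0.047 -0.022 0.031
1 0.214 84 0.042 -0.023 -0.014
1 0.218 93 0.041 -0.022 -0.014
1 0.222 421 0.043 -0.03 0.007
1 0.226 131 0.043 -0.011 0.011
1 0.23 600 0.044 -0.011 0.012
-1 0.204 6827 -0.046 -0.061 0.06
-1 0.21 276 -0.045 -0.023 0.039
-1 0.214 196 -0.047 0.025 0.039
-1 0.218 225 -0.047 0.026 0.039
-1 0.222 897 -0.048 -0.008 0.04
-1 0.226 137 -0.043 -0.011 0.011
-1 0.23 600 -0.045 -0.011 0.012
```

View pics/w1.png

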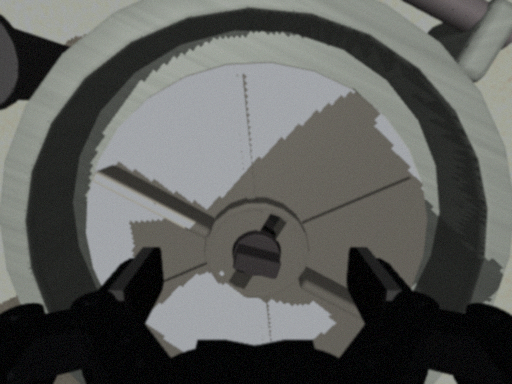

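Fingertips sit about 4 mm ahead of the TCP when open. I'll lower them beside the vanes, with only the vane_b finger leading.

Call:
{"fn": "arm_command", "kwargs": {"commands": [[[-1,-1,-5],[0,0,0],1],[[-1,-1,-10],[0,0,0],1],[[-1,-1,-13],[0,0,0],1],[[-1,-1,-13],[0,0,0],1],[[-1,-1,-13],[0,0,0],1]]}}

```text
clock: 4.37
eef_pos: [0.579, -0.0014, 0.2147]
ee_rot: [-0.0, 0.937, 0.35, -0.0]
ft_force: [0.1, -0.0, 0.3]
finger_gap: 0.0854
finger_force: 0.0
```

Call:
{"fn": "arm_command", "kwargs": {"commands": [[[0,0,0],[0,0,-3],1],[[-0.2,0.3,0],[0,0,-6],1],[[-0.3,0.5,0],[0,0,-9],1],[[-0.3,0.5,0],[0,0,-12],1],[[-0.4,0.7,0],[0,0,-15],1],[[-0.4,0.8,0],[0,0,-18],1],[[-0.5,1,0],[0,0,-21],1],[[-0.6,1.2,0],[0,0,-25],1]]}}

```text
clock: 5.03
eef_pos: [0.5793, -0.0001, 0.2155]
ee_rot: [-0.0, 0.99, 0.138, 0.001]
ft_force: [0.8, 1.5, 0.0]
finger_gap: 0.0853
finger_force: 0.5
```

Call:
{"fn": "arm_command", "kwargs": {"commands": [[[0,0.2,0],[0,0,-3],1],[[-0.1,0.3,0],[0,0,-6],1],[[-0.1,0.5,0],[0,0,-9],1],[[-0.1,0.6,0],[0,0,-12],1],[[-0.1,0.8,0],[0,0,-15],1],[[-0.1,1,0],[0,0,-18],1],[[-0.1,1.1,0],[0,0,-21],1],[[0,1.3,0],[0,0,-24],1],[[0,1.4,0],[0,0,-27],1],[[0,1.6,0],[0,0,-30],1],[[0.1,1.8,0],[0,0,-33],1],[[0.1,1.9,0],[0,0,-36],1],[[0.2,2,0],[0,0,-39],1],[[0.2,2.2,0],[0,0,-42],1],[[0.3,2.3,0],[0,0,-45],1],[[0.3,2.4,0],[0,0,-48],1],[[0.4,2.5,0],[0,0,-51],1],[[0.4,2.5,0],[0,0,-51],1]]}}

```text
clock: 6.53
eef_pos: [0.5795, 0.0022, 0.2157]
ee_rot: [-0.0, 0.954, -0.301, 0.0]
ft_force: [-0.6, 0.4, -0.2]
finger_gap: 0.0858
finger_force: 0.0
```

```bash
cat > chk.py <<'E'
from tang import *
from workcell import *
import sys
lo,hi=map(float,sys.argv[1:3])
s=get_state();q=s['ee_rot'];print(s['clock'],s['eef_pos'],s['ft_force'],"line",np.degrees(2*np.arctan2(q[2],q[1]))-90)
i=camera_info("wrist");p,d=snapshot("wrist");cv2.imwrite(f"pics/{sys.argv[3]}.png",p[:,:,::-1]);c=cam("wrist",i)
n=lambda d:print(d)
for nm,c,d in(("wrist",c,d),("top",cam("top"),snapshot("top")[1])):
    x,y=.582,.0003;P=lift(c,d,lo,hi,x,y,.078);r=P[:,:2]-[x,y];rr=np.hypot(*r.T)
    a=np.degrees(np.arctan2(r[:,1],r[:,0]))%180;m=(rr>.034)
    h=np.histogram(a[m],36,(0,180))[0];print(nm,dict((int(k*5),int(v)) for k,v in enumerate(h) if v>5))
    if len(sys.argv)>4:
        g=float(sys.argv[4]);k=m&(abs((a-g+90)%180-90)<12);k2=k&(abs((a-np.median(a[k])+90)%180-90)<6)
        if k2.sum()>10:print("  line",line(P[k2]),"z",np.percentile(P[k2,2],[10,50,90]).round(4))
E
python3 chk.py .216 .2265 w2 30
```

```text
6.5333 [0.57952575 0.00221255 0.21567808] [-0.55100345  0.44897289 -0.23813534] line -125.0795908132074
wrist {25: 1387, 30: 1177, 35: 313, 40: 109, 45: 276, 50: 212, 55: 196, 60: 270, 65: 99, 70: 39}
  line (array([0.62  , 0.0219, 0.2227]), np.float64(31.3), array([0.0017, 0.035 ]), 2647) z [0.2184 0.2237 0.2247]
top {25: 27, 30: 68}
  line (array([ 0.5334, -0.0296,  0.2236]), np.float64(32.5), array([0.0019, 0.0125]), 97) z [0.2207 0.2241 0.2257]
```

Call:
{"fn": "arm_command", "kwargs": {"commands": [[[0.1,0.1,0],[0,0,-1],1],[[0.1,0.2,0],[0,0,-2],1],[[0.2,0.3,0],[0,0,-3],1],[[0.2,0.3,0],[0,0,-4],1],[[0.3,0.4,0],[0,0,-5],1],[[0.3,0.4,0],[0,0,-5],1]]}}

```text
clock: 7.13
eef_pos: [0.5794, 0.0026, 0.2153]
ee_rot: [0.0, 0.939, -0.343, -0.0]
ft_force: [-0.4, -0.8, 1.1]
finger_gap: 0.0856
finger_force: 0.3
```

```bash
python3 chk.py .221 .2265 w3 28
```

```text
7.1333 [0.57941592 0.0026464  0.21534034] [-0.44247025 -0.79407109  1.13696687] line -130.08735123185858
wrist {20: 903, 25: 1134, 30: 162, 35: 44, 40: 170, 45: 132, 50: 132, 55: 167, 60: 38, 65: 29}
  line (array([0.6174, 0.0167, 0.2238]), np.float64(26.5), array([0.0017, 0.0391]), 2139) z [0.2225 0.2239 0.2249]
top {20: 17, 25: 61}
  line (array([ 0.5305, -0.0257,  0.2243]), np.float64(26.9), array([0.0018, 0.0116]), 83) z [0.2228 0.2243 0.2259]
```

Vane is at 26.5–26.9° against a target of 26°, so it is aligned. I'll back off, swing the fingers to the notch line and centre on the shaft.

Call:
{"fn": "arm_command", "kwargs": {"commands": [[[0,0,0],[0,0,3],1],[[0,0,0],[0,0,8],1],[[0.5,-0.5,0],[0,0,13],1],[[1,-1,0],[0,0,18],1],[[2,-2,0],[0,0,24],1],[[2.6,-2.3,0],[0,0,30],1],[[2.6,-2.3,0],[0,0,36],1],[[2.6,-2.3,0],[0,0,42],1],[[2.6,-2.3,0],[0,0,48],1],[[2.6,-2.3,0],[0,0,54],1],[[2.6,-2.3,0],[0,0,60],1],[[2.6,-2.3,0],[0,0,66],1],[[2.6,-2.3,0],[0,0,66],1],[[2.6,-2.3,0],[0,0,66],1]]}}

```text
clock: 8.4
eef_pos: [0.5818, 0.0006, 0.215]
ee_rot: [-0.0, 0.975, 0.223, -0.0]
ft_force: [-1.1, 0.1, 0.1]
finger_gap: 0.0849
finger_force: 0.0
```

```bash
python3 chk.py .220 .2265 w4 26
```

```text
8.4 [5.81770476e-01 5.65372375e-04 2.15014266e-01] [-1.11043706  0.10211344  0.10993669] line -64.18159022148043
wrist {20: 528, 25: 1335, 30: 25, 100: 186, 105: 162, 110: 88, 115: 91, 120: 149, 125: 179, 130: 29}
  line (array([0.6331, 0.0256, 0.2241]), np.float64(26.7), array([0.0017, 0.0128]), 1888) z [0.223  0.2241 0.225 ]
top {20: 23, 25: 63}
  line (array([ 0.532 , -0.0248,  0.2245]), np.float64(26.7), array([0.0017, 0.0131]), 90) z [0.2231 0.2245 0.226 ]
```

Call:
{"fn": "arm_command", "kwargs": {"commands": [[[0,0,-1],[0,0,0],1],[[0,0,-2],[0,0,0],1],[[0,0,-3],[0,0,0],1],[[0,0,-3.5],[0,0,0],1],[[0,0,-4],[0,0,0],1],[[0,0,-4.5],[0,0,0],1],[[0,0,-5],[0,0,0],1],[[0,0,-5],[0,0,0],1]]}}

```text
clock: 9.17
eef_pos: [0.5821, 0.0004, 0.2104]
ee_rot: [0.0, 0.974, 0.225, 0.0]
ft_force: [-0.5, -0.2, 0.5]
finger_gap: 0.0855
finger_force: 0.0
```

Call:
{"fn": "arm_command", "kwargs": {"commands": [[[0,0,-0.5],[0,0,0],1],[[0,0,-1],[0,0,0],1],[[0,0,-1.5],[0,0,0],1],[[0,0,-1.5],[0,0,0],1]]}}

```text
clock: 9.5
eef_pos: [0.5821, 0.0004, 0.2091]
ee_rot: [0.0, 0.974, 0.225, 0.0]
ft_force: [-1.4, -0.6, 3.6]
finger_gap: 0.0852
finger_force: 1.5
```

Call:
{"fn": "arm_command", "kwargs": {"commands": [[[0,0,-0.5],[0,0,0],1],[[0,0,-1],[0,0,0],1],[[0,0,-1],[0,0,0],1]]}}

```text
clock: 9.75
eef_pos: [0.5821, 0.0004, 0.2078]
ee_rot: [0.0, 0.974, 0.225, 0.0]
ft_force: [-0.7, -0.6, 3.0]
finger_gap: 0.0855
finger_force: 1.4
```

Call:
{"fn": "arm_command", "kwargs": {"commands": [[[0,0,-0.5],[0,0,0],1],[[0,0,-1],[0,0,0],1],[[0,0,-1],[0,0,0],1]]}}

```text
clock: 10.0
eef_pos: [0.5821, 0.0003, 0.2067]
ee_rot: [0.0, 0.974, 0.225, 0.0]
ft_force: [-1.0, 0.1, 3.0]
finger_gap: 0.0854
finger_force: 1.2
```

Call:
{"fn": "arm_command", "kwargs": {"commands": [[[0,0,-0.5],[0,0,0],1],[[0,0,-1],[0,0,0],1],[[0,0,-1.5],[0,0,0],1],[[0,0,-2],[0,0,0],1],[[0,0,-2.5],[0,0,0],1],[[0,0,-2.5],[0,0,0],1]]}}

```text
clock: 10.5
eef_pos: [0.5821, 0.0003, 0.2042]
ee_rot: [0.0, 0.974, 0.225, 0.0]
ft_force: [-1.0, 0.3, 3.1]
finger_gap: 0.0852
finger_force: 1.2
```

Call:
{"fn": "arm_command", "kwargs": {"commands": [[[0,0,-0.5],[0,0,0],1],[[0,0,-1],[0,0,0],1],[[0,0,-1],[0,0,0],1]]}}

```text
clock: 10.75
eef_pos: [0.5821, 0.0003, 0.2032]
ee_rot: [0.0, 0.974, 0.225, 0.0]
ft_force: [0.1, 0.3, 1.8]
finger_gap: 0.0853
finger_force: 1.2
```

Call:
{"fn": "arm_command", "kwargs": {"commands": [[[0,0,-0.3],[0,0,0],1],[[0,0,-0.6],[0,0,0],1],[[0,0,-0.6],[0,0,0],1]]}}

```text
clock: 11.0
eef_pos: [0.5821, 0.0004, 0.2027]
ee_rot: [0.0, 0.974, 0.225, 0.0]
ft_force: [0.6, 0.5, 3.2]
finger_gap: 0.0852
finger_force: 1.3
```

Call:
{"fn": "arm_command", "kwargs": {"commands": [[[0,0,-0.3],[0,0,0],1],[[0,0,-0.5],[0,0,0],1],[[0,0,-0.5],[0,0,0],1]]}}

```text
clock: 11.25
eef_pos: [0.5821, 0.0003, 0.2023]
ee_rot: [0.0, 0.974, 0.225, 0.0]
ft_force: [-0.5, 0.5, 4.2]
finger_gap: 0.0855
finger_force: 1.9
```

Call:
{"fn": "arm_command", "kwargs": {"commands": [[[0,0,-0.2],[0,0,0],1],[[0,0,-0.4],[0,0,0],1],[[0,0,-0.4],[0,0,0],1]]}}

```text
clock: 11.5
eef_pos: [0.5821, 0.0004, 0.2024]
ee_rot: [0.0, 0.974, 0.225, 0.0]
ft_force: [-1.3, 0.9, 6.0]
finger_gap: 0.0853
finger_force: 2.8
```

Call:
{"fn": "arm_command", "kwargs": {"commands": [[[0,0,-0.2],[0,0,0],1],[[0,0,-0.4],[0,0,0],1],[[0,0,-0.4],[0,0,0],1]]}}

```text
clock: 11.75
eef_pos: [0.5821, 0.0003, 0.2023]
ee_rot: [0.0, 0.974, 0.225, 0.0]
ft_force: [-2.3, 0.2, 6.8]
finger_gap: 0.0852
finger_force: 3.5
```

Call:
{"fn": "arm_command", "kwargs": {"commands": [[[0,0,-0.4],[0,0,0],1],[[0,0,-0.8],[0,0,0],1],[[0,0,-1.2],[0,0,0],1],[[0,0,-1.2],[0,0,0],1]]}}

```text
clock: 12.08
eef_pos: [0.5822, 0.0004, 0.2022]
ee_rot: [0.0, 0.974, 0.225, 0.0]
ft_force: [-4.3, 0.0, 11.5]
finger_gap: 0.0853
finger_force: 5.7
```

Call:
{"fn": "arm_command", "kwargs": {"commands": [[[0,0,-0.4],[0,0,0],1],[[0,0,-0.8],[0,0,0],1],[[0,0,-0.8],[0,0,0],1]]}}

```text
clock: 12.33
eef_pos: [0.5822, 0.0003, 0.2022]
ee_rot: [0.0, 0.974, 0.225, 0.0]
ft_force: [-5.6, -0.0, 14.3]
finger_gap: 0.0854
finger_force: 7.2
```

It's hard on its seat at 14 N. I'll lift straight off and check.

Call:
{"fn": "arm_command", "kwargs": {"commands": [[[0,0,3],[0,0,0],1],[[0,0,8],[0,0,0],1],[[0,0,20],[0,0,0],1],[[0,0,45],[0,0,0],1],[[0,0,80],[0,0,0],1],[[0,0,120],[0,0,0],1],[[0,0,150],[0,0,0],1],[[0,0,150],[0,0,0],1],[[0,0,150],[0,0,0],1],[[0,0,150],[0,0,0],1]]}}

```text
clock: 13.17
eef_pos: [0.5817, 0.0004, 0.3489]
ee_rot: [-0.0, 0.974, 0.225, -0.0]
ft_force: [-0.2, 0.7, -0.5]
finger_gap: 0.0855
finger_force: 0.0
```

```bash
python3 chk.py .210 .2265 w5 26
python3 - <<'E'
from tang import *
d=__import__('workcell').snapshot("wrist")[1];c=cam("wrist")
P=lift(c,d,.19,.222,.582,.0003,.08);r=np.hypot(P[:,0]-.582,P[:,1]-.0003)
for n,a,b,lo,hi in(("hub",.0225,.0245,.2,.222),("disc",.03,.075,.19,.205)):
    m=(r>a)&(r<b)&(P[:,2]>lo)&(P[:,2]<hi);print(n,np.percentile(P[m,2],[5,50,95]).round(4),m.sum())
Q=lift(c,d,.225,.24,.582,.0003,.02);print("shaft",line(Q))
# disc flatness per quadrant
an=np.degrees(np.arctan2(P[:,1]-.0003,P[:,0]-.582))
for q in range(-180,180,60):
    m=(r>.035)&(r<.078)&(P[:,2]<.205)&(an>q)&(an<q+60);print(q,np.median(P[m,2]).round(4),end=' ')
E
```

```text
13.1667 [5.81693790e-01 4.00853814e-04 3.48901376e-01] [-0.21047975  0.67454057 -0.47117062] line -64.03889707840624
wrist {20: 171, 25: 499, 30: 21}
  line (array([0.592 , 0.0049, 0.2161]), np.float64(26.6), array([0.0017, 0.0565]), 691) z [0.2151 0.2161 0.2171]
top {20: 27, 25: 70, 30: 6}
  line (array([ 0.5322, -0.0247,  0.216 ]), np.float64(26.8), array([0.0019, 0.0126]), 103) z [0.2136 0.2165 0.2178]
hub [0.2071 0.2082 0.2094] 377
disc [0.1973 0.1984 0.2009] 16836
shaft (array([5.830e-01, 5.000e-04, 2.295e-01]), np.float64(116.6), array([0.0025, 0.0059]), 277)
-180 0.1984 -120 0.1985 -60 0.1985 0 0.1983 60 0.1984 120 0.1984
```

View pics/w5.png

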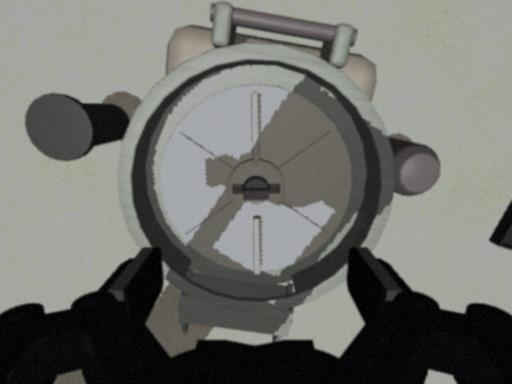

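The disc is level at 198.4 mm (home is 198.5) and the hub top is at 208.2 mm. The notches line up with the tang at (256,188), and the pusher and dredger are untouched.

```bash
python3 -c "from workcell import *;print(finish_job())"
```

```text
the job is handed in; nothing more can be done
None
```

The ejector plate was turned by one vane until its notches stood over the pin, then pressed fully home (disc level at 198.4 mm, home is 198.5; at most about 14 N measured at the end of each move), and the job was handed in with the arm clear and the pusher and dredger untouched.

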